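# Gauge the depth of an inclined bore and hold the gauge in the reader

## Task

Check the depth of the angled bore in the casting on the turntable: take the orange-handled depth gauge from its rest, slide it gently into the brass-mouthed guide tube until its collar stops against the mouth, and draw it out again. Without touching the reader or bumping the plunger, which keeps the reading, bring the gauge to the optical reader and present the tip in the middle of the open gap, at the height of the lens's centre, with the rod level and square across the line of sight. Finish while holding it there, still, neither put down nor let go, and leave the ball artefact, the purple plug and the carton alone.

Things in the scene. Friction and masses are not known exactly. Their poses are not given: they have to be found in the camera images.
- gauge: depth gauge, 0.13-0.21 kg, lying level in its rest, axis 50 mm above the table. Origin: on the axis, in the collar's stop face (towards the tip); +x runs to the tip. Brass collar 32 mm in diameter, x -8 to 0 mm; steel rod 10 mm in diameter, x 0 to 80 mm; then a thin plunger. Square orange handle, x -100 to -14 mm (see grip)
- grip (a point): middle of the gauge's handle, on the axis 50 mm behind the gauge's origin, about 25 mm behind the balance point: a square orange bar 20 x 20 mm with dark rings, two sides upright at the start. Grip it here across its sides
- plunger (a joint): how far the plunger is pushed back into the rod, 0 to 0.025 m. Friction keeps it where it is left (about 2 N moves it), no spring. Starts at 0 to 4 mm; reads about 12 mm once the collar has stopped at the guide tube's mouth, and must keep that
- tip (a point): rounded red end of the plunger (white, 6 mm in diameter, black rings), on the gauge's axis, 105 mm ahead of the gauge's origin less the plunger's reading
- rest: fixed plywood base 185 x 64 x 10 mm with two black notched uprights 50 mm wide that carry the gauge. Origin: on the table under the gauge's origin, +x along the gauge to its tip. The uprights, 8 mm thick, stand at x = -92 mm (50 mm high, under the handle's rear end) and x = +45 mm (53 mm high, under the rod); the notches are open above
- guide_tube: fixed guide tube of the casting: brass mouth 32 mm in diameter, then aluminium tube 28 mm in diameter. Straight round bore 13 mm in diameter, 93 mm deep. Origin: centre of the mouth, about 142 mm above the table; +x runs down into the bore, 35 degrees below level, so the gauge's +x must match it. A mouth that looks up and outwards
- housing: aluminium casting fixed on the turntable: steel foot plate 130 x 100 x 10 mm, 96 mm high in all, round bearing boss on top. Origin: middle of its underside, 60 mm above the table. The tube's mouth sticks out on its -x side; all of the casting lies behind the plane of the mouth
- turntable: fixed round black turntable, 260 mm in diameter, 60 mm high, white dot targets. Origin: middle of its underside, on the table. It does not turn
- reader: fixed optical reader. Origin: on the table under the focus point. Base plate x +-40 mm, y -105 to +265 mm, 15 mm thick. Black lens (72 mm in diameter, front at y = +70 mm) looks along -y at a lit panel (80 mm wide, 65 to 155 mm high, face at y = -70 mm). The 140 mm gap is open above and at both x sides. Line of sight along y: the rod goes along x, either way round
- focus (a point): the reader's focus point: on the lens's axis, half way between lens and panel, 110 mm above the table, straight above the white ring target on the base plate. The gauge's tip goes here
- ball_bar: loose ball artefact: white ball 38 mm in diameter on a square aluminium foot of 55 mm, 66 mm high. Origin: middle of its underside. Leave it alone
- purple_plug: loose purple plug, 32 mm in diameter, 45 mm high. Origin: middle of its underside. Leave it alone
- carton: loose white carton, 55 x 75 mm, 50 mm high. Origin: middle of its underside. Leave it alone
Mind the look-alikes: they are no part of the job. What is meant by the rest is not pink, and is the larger of those in its own colour.

How it is judged:
By the outcome, as a careful person would: the job done as asked, in the order asked, and still so for the second after the job is handed in, while the arm keeps its last pose, push and grip.
It also fails if it takes over 64 s, if anything falls off the work surface, if the arm or the gripper's body presses on something with over 40 N, if the wrist force passes 120 N, or if a joint passes its speed limit or range.

## Robot

A 6-joint arm with a two-finger parallel gripper is mounted at the origin on the work surface. World frame = base frame: x ahead of the robot, y to its left, z up, the work surface at z = 0. Lengths are in mm, angles in rad, forces in N, time in s.
With the tool pointing down it reaches from about 350 to 800 mm from the base axis. Payload 7.3 kg.
Tool frame: the origin (TCP) lies midway between the tips of the shut fingers; the grasp point (between the pads) lies behind it (env.hold_point_z is the z of the grasp point in the tool frame, in mm); z points along the fingers, y is the line along which they close (so a half turn about z gives the same grasp; the last joint's range is limited). The gripper opens to 85 mm and grips with 20 to 120 N. Pads are 22 mm wide; open, the fingers measure 114 mm over their backs; the gripper's body (76 mm by 85 mm) begins 54 mm behind the grasp point. The pads swing forward as they close: fully open they stand 13 mm farther back than shut.
Start: joints at [-1.424, 0.342, 1.524, -0, 1.275, -0.146], TCP at [151.555, -502.668, 231.322] pointing down, gripper open.
Joint ranges: [-2.53, 2.53], [-0.77, 2.02], [0.04, 2.7], [-1, 4.14], [0.28, 2.66], [-3.11, 3.11]. Speed limits (rad/s): [2.57, 2.57, 3.14, 3.14, 3.14, 3.14].

## Interface

Orientations are given as a unit quaternion [x, y, z, w].
In Python, from workcell import env, optics gives the robot as it stands.
- The arm moves only by the shell command python3 -m jog 'ROWS' [FORCE]. ROWS is JSON, a list of rows, each an object of numbers: "rx", "ry", "rz": the turn, a rotation vector about the world's x, y, z in units of 120 degrees (1.0 is 120 degrees); "x", "y", "z": the shift along the world's x, y, z in units of 15 cm (1.0 is 15 cm); "jaw": the closure, from -1 (fully open) to 1 (shut). In form: [{"rx": .., "ry": .., "rz": .., "x": .., "y": .., "z": .., "jaw": ..}, ...]. A call has 1 to 8 rows; each row is the pose to reach, as a shift and turn from the pose commanded when the call began; what a row does not reach only later rows make up. A row lasts 1/10 s, in which the tool goes at most 50 mm and 8.59 degrees, less where a joint would pass 70% of its speed; a pose out of reach is approached as far as the arm can. A call with a number of a shift or a turn outside -1 to 1 is refused whole. A call with a gripper value outside its range is refused whole. The fingers move at their own pace and stop on an object; FORCE is the grip in N (left out, the last holds). Time passes only in rows, so rows that repeat a pose let the fingers close. It gives the time, the measured TCP pose, the force, the opening and the grip force at its end, in the units of the state.
- env.observe(): the state, without advancing time (a new reading comes with each control period).
- optics.read_camera(name): name is "scene" or "top" or "wrist"; returns a dict with "frame" (480x640x3 uint8, blue, green, red), "fx", "fy", "cx", "cy" (pixels), "R" (3x3) and "t" (3): a world point X has camera coordinates R X + t; the wrist camera has in their place "T_tool_cam" (4x4, takes a point from camera to tool coordinates, whose origin is the TCP and whose axes are the flange's). Camera axes: x right, y down, z forward; pixel columns grow to the right and rows downward; lengths in mm; the calibration is good to about 2 mm. A picture is of the moment at which its call begins: read the wrist's pose just before it. There is no depth.
- env.close_job(): hands the job in; it is judged then, once.
Trained networks look in the newest picture that a camera, given by its name, has taken for a name from the list of things; names that differ only in an ending like _2 or _b are one class to them, and where a whole thing is asked for, a point or a joint stands for the part that bears it (a point fixed in the world has none). Each returns a list of dicts, best first, with "conf" (0 to 1); they miss things now and then, are a little off and sometimes report something else, mostly with a low value. They report only what shows in the picture. A call takes as long as a camera call. They do not tell look-alikes from the thing itself.
- optics.recognise(label, camera): "at" ([column, row] as shares, 0 to 1, of the picture: columns of its width, rows of its height, amid what is visible of it).
The state is a dict: "time_s": time; "joints": joint angles; "qd": joint speeds; "tau": joint torques, N m; "tcp_pos": TCP position; "tool_rot": TCP orientation; "wrist_force": force on the tool from outside, world axes, zero at the start; "ft_torque": the same for the moment, N m; "finger_gap": opening from 0.0 (shut) to 1.0 (fully open); "grip_force": force on a finger pad.
Only numpy, scipy, OpenCV 4.12 (cv2) and the standard library are available. Lean on these libraries where they do the work, as an engineer would, in place of code of your own. Each camera call takes 0.05 s, during which the arm holds its last target. There are 200 camera calls.

## Working session

There is one attempt and no reset: what is moved stays moved. The work goes in short steps, Python scripts to look and compute and a shell command to move; the robot and the scene stay as the last step left them, time stands still between calls to the robot, and variables do not carry over. Pictures are saved under pics/ and viewed, at most 10 in all, crops included, and the job is handed in when it is done.

```bash
ls; mkdir -p pics; python3 - <<'E'
from workcell import env, optics
import cv2,numpy as np
print(env.observe(), env.hold_point_z)
for n in("scene","top"):
    c=optics.read_camera(n); cv2.imwrite(f"pics/{n}0.png",c["frame"])
    np.savez(f"pics/{n}0.npz",**c)
    print(n,c["fx"],c["fy"],c["cx"],c["cy"],np.round(c["R"],3).tolist(),np.round(c["t"],1))
    for l in("gauge","grip","tip","rest","guide_tube","housing","turntable","reader","ball_bar","purple_plug","carton"):
        print(l,[(round(d["conf"],2),round(d["at"][0]*640),round(d["at"][1]*480)) for d in optics.recognise(l,n)][:4])
E
```

```text
pics
{'time_s': 0.0, 'joints': array([-1.42398246e+00,  3.42726784e-01,  1.52503243e+00, -2.02105455e-05,
        1.27542103e+00, -1.45973411e-01]), 'qd': array([ 3.63999724e-04, -2.85703566e-05, -1.10619668e-03,  5.37441781e-04,
       -2.18266817e-03, -1.45021242e-03]), 'tau': array([ 3.53201517e-05, -4.33671606e+01, -2.46011835e+01, -3.21867838e-04,
        7.76065048e-03,  2.17215404e-05]), 'tcp_pos': array([ 151.49392361, -502.23349887,  230.61848558]), 'tool_rot': array([ 9.89302833e-01,  1.45874174e-01, -9.99887895e-06, -7.93792875e-04]), 'wrist_force': array([ 0.09638684, -0.65468232,  0.3159079 ]), 'ft_torque': array([-0.0020122 ,  0.02459874, -0.00413704]), 'grip_force': 0.0, 'finger_gap': 0.9943441110707144} -18.700000000000003
scene 471.9489830889828 471.9489830889828 320.2537856579676 244.89658520533354 [[-0.002, 1.0, -0.013], [0.53, -0.01, -0.848], [-0.848, -0.008, -0.53]] [ 8.0000e-01 -1.8780e+02  1.4428e+03]
gauge [(0.61, 340, 256), (0.28, 337, 271)]
grip [(0.66, 345, 258)]
tip [(0.64, 531, 291)]
rest [(0.94, 354, 241), (0.92, 336, 271), (0.9, 228, 238)]
guide_tube [(0.77, 190, 256)]
housing [(0.97, 168, 268)]
turntable [(0.55, 175, 313)]
reader [(0.91, 531, 292)]
ball_bar [(0.79, 307, 320)]
purple_plug [(0.61, 532, 289), (0.56, 377, 297)]
carton [(0.96, 356, 343)]
top 615.151868737 615.151868737 311.7264418482324 231.23969389329346 [[-0.007, -1.0, -0.018], [-0.991, 0.01, -0.132], [0.132, 0.017, -0.991]] [  -6.5  526.2 1192.9]
gauge [(0.74, 284, 257)]
grip [(0.57, 282, 259)]
tip [(0.46, 126, 199)]
rest [(0.87, 265, 330), (0.76, 291, 261), (0.63, 426, 336)]
guide_tube [(0.97, 439, 194)]
housing [(0.91, 452, 198)]
turntable [(0.81, 445, 226), (0.3, 285, 258)]
reader [(0.66, 124, 199)]
ball_bar [(0.79, 320, 182)]
purple_plug [(0.69, 252, 205)]
carton [(0.81, 274, 144)]
```

View pics/scene0.png

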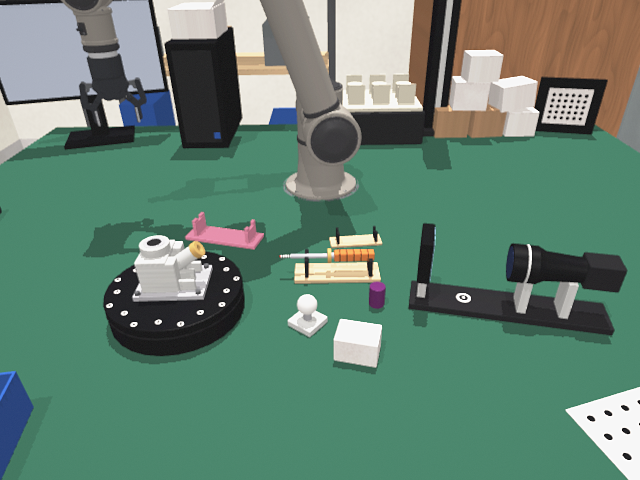

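View pics/top0.png

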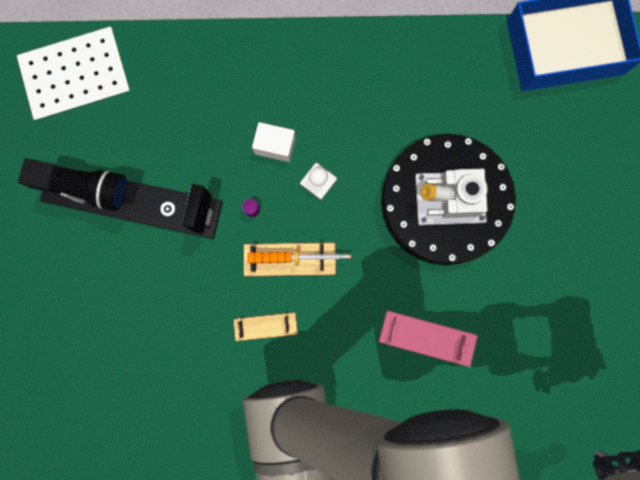

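The scene view shows the gauge (340,256) in the large plywood rest (336,271), the casting with its brass mouth (197,250), and the reader target (463,298). In the top view these are the gauge (290,257), mouth (428,192) and target (168,209).

Rest candidates:
- Large plywood: top (290,259), scene (336,271)
- Small plywood: top (265,328), scene (355,240), empty
- Pink: top (428,338), scene (225,236), empty

I choose the large plywood one, which holds the gauge, and will check it in a close crop.

```bash
cat > h.py <<'E'
import numpy as np, cv2
from scipy.spatial.transform import Rotation as Rot
def cam(n): return dict(np.load(f"pics/{n}0.npz"))
def ray(c,p):
    d=c["R"].T@np.array([(p[0]-c["cx"])/c["fx"],(p[1]-c["cy"])/c["fy"],1.]); return -c["R"].T@c["t"], d/np.linalg.norm(d)
def atz(c,p,z):
    o,d=ray(c,p); return o+d*(z-o[2])/d[2]
def tri(rays):
    A=sum(np.eye(3)-np.outer(d,d) for o,d in rays); b=sum((np.eye(3)-np.outer(d,d))@o for o,d in rays)
    X=np.linalg.solve(A,b); return X, [round(float(np.linalg.norm((np.eye(3)-np.outer(d,d))@(X-o))),1) for o,d in rays]
def proj(c,X):
    p=c["R"]@X+c["t"]; return np.array([c["fx"]*p[0]/p[2]+c["cx"],c["fy"]*p[1]/p[2]+c["cy"]])
def wristcam(env,optics):
    s=env.observe(); c=optics.read_camera("wrist")
    T=np.eye(4); T[:3,:3]=Rot.from_quat(s["tool_rot"]).as_matrix(); T[:3,3]=s["tcp_pos"]
    M=np.linalg.inv(T@np.array(c["T_tool_cam"])); c["R"]=M[:3,:3]; c["t"]=M[:3,3]; return s,c
E
python3 - <<'E'
from h import *
def tile(n,x,y,w=400,h=300): 
    return cv2.resize(cam(n)["frame"][y:y+75,x:x+100],(w,h),interpolation=cv2.INTER_CUBIC)
cv2.imwrite("pics/c1.png",np.vstack([np.hstack([tile("top",255,220),tile("scene",280,215)]),np.hstack([tile("top",400,155),tile("scene",130,220)])]))
t,s=cam("top"),cam("scene")
print("focus",atz(t,(168,209),15),atz(s,(463.5,298),15))
print("mouth",tri([ray(t,(428,192)),ray(s,(197,250))]))
print("plane mouth",atz(t,(428,192),142))
for n,c in(("top",t),("scene",s)):
    hsv=cv2.cvtColor(c["frame"],cv2.COLOR_BGR2HSV); m=cv2.inRange(hsv,(5,200,120),(16,255,255))
    k,l,st,ce=cv2.connectedComponentsWithStats(m); print(n,[(st[i].tolist(),ce[i].round(1).tolist()) for i in range(1,k) if st[i,4]>15])
E
```

```text
focus [577.58893709 283.13579349  15.        ] [582.59378388 285.25218216  15.        ]
mouth (array([ 583.4558125 , -227.46626964,  135.12082611]), [0.0, 0.0])
plane mouth [ 582.09425357 -226.23058387  142.        ]
top [([248, 252, 43, 12, 247], [268.6, 256.5])]
scene []
```

View pics/c1.png

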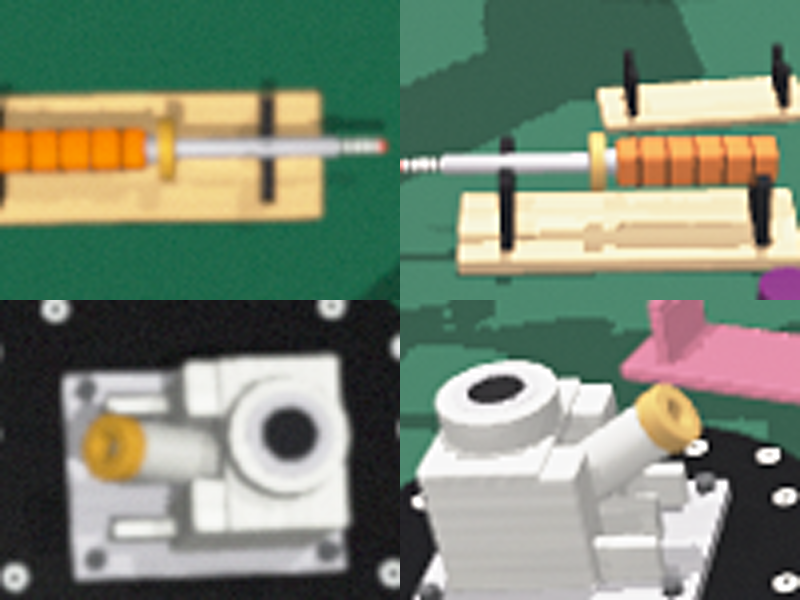

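The crop shows the orange gauge in the large plywood rest, with its collar face at top px (298.7,257), its tip at (351.5,256.5) and the bore mouth at (428,191.3). The choice is confirmed. Next is a closer look with the wrist camera.

```bash
python3 - <<'E'
from h import *
t=cam("top"); 
a=atz(t,(298.7,257),50); b=atz(t,(351.5,256.5),50); h=atz(t,(248,256.8),50)
print(a,b,h,np.linalg.norm(b-a))
from workcell import env,optics
s,c=wristcam(env,optics); print(np.round(c["T_tool_cam"],3).tolist(),c["fx"],c["cx"],c["cy"])
print(Rot.from_quat(s["tool_rot"]).as_matrix().round(3))
E
```

```text
[473.3647031   14.55156071  50.        ] [473.40169527 -88.88933359  50.        ] [474.66909466 114.17010349  50.        ] 103.44090092214142
[[-0.0, -0.952, -0.306, 77.977], [1.0, -0.0, -0.001, 0.106], [0.001, -0.306, 0.952, -143.749], [0.0, 0.0, 0.0, 1.0]] 398.85136836148155 322.10043808937485 241.41987038742067
[[ 0.957  0.289  0.   ]
 [ 0.289 -0.957 -0.   ]
 [ 0.     0.    -1.   ]]
```

```bash
R='' ; python3 -m jog '[{"x":0.96,"y":0.74,"z":0.12,"rz":0.203},{"x":0.96,"y":0.74,"z":0.12,"rz":0.203},{"x":0.96,"y":0.74,"z":0.12,"rz":0.203},{"x":0.96,"y":0.74,"z":0.12,"rz":0.203},{"x":0.96,"y":0.74,"z":0.12,"rz":0.203},{"x":0.96,"y":0.74,"z":0.12,"rz":0.203}]' &&
python3 -m jog '[{"x":0.96,"y":0.74,"z":0.12,"rz":0.203},{"x":0.96,"y":0.74,"z":0.12,"rz":0.203},{"x":0.96,"y":0.74,"z":0.12,"rz":0.203},{"x":0.96,"y":0.74,"z":0.12,"rz":0.203},{"x":0.96,"y":0.74,"z":0.12,"rz":0.203},{"x":0.96,"y":0.74,"z":0.12,"rz":0.203}]' &&
python3 -m jog '[{"x":0.96,"y":0.8,"z":0.12,"rz":0.204},{"x":0.96,"y":0.8,"z":0.12,"rz":0.204},{"x":0.96,"y":0.8,"z":0.12,"rz":0.204},{"x":0.96,"y":0.8,"z":0.12,"rz":0.204},{"x":0.96,"y":0.8,"z":0.12,"rz":0.204},{"x":0.96,"y":0.8,"z":0.12,"rz":0.204},{"x":0.96,"y":0.8,"z":0.12,"rz":0.204}]'
python3 - <<'E'
from h import *
from workcell import env,optics
s,c=wristcam(env,optics); np.savez("pics/w1.npz",**c); cv2.imwrite("pics/w1.png",c["frame"])
print(s["tcp_pos"],Rot.from_quat(s["tool_rot"]).as_matrix().round(3).tolist(),s["joints"].round(2))
print(proj(c,np.array([582,-226,142])))
E
```

```text
[ 151.57886658 -502.6732901   231.33012871] [[0.957, 0.289, 0.0], [0.289, -0.957, -0.0], [0.0, 0.0, -1.0]] [-1.42  0.34  1.52  0.    1.28 -0.15]
[ -266.03078061 -1703.29274645]$[0]: bad value
```

View pics/w1.png

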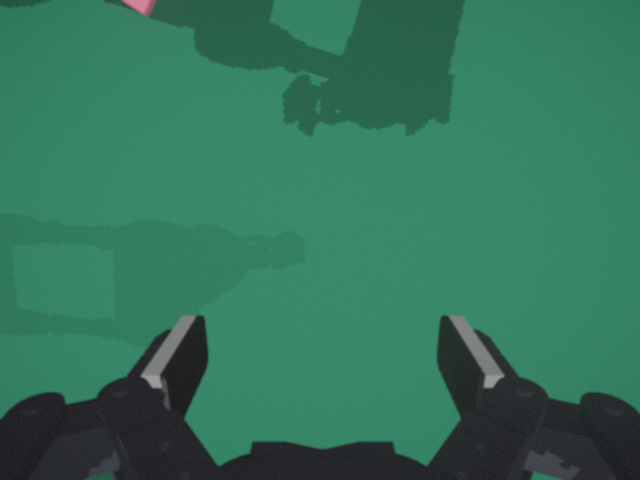

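The wrist view shows only bare table and the open fingers (tips at row 316). The move was refused, since every row needs all seven keys.

```bash
python3 -m jog '[{"rx":0,"ry":0,"rz":0.203,"x":0.96,"y":0.74,"z":0.12,"jaw":-1},{"rx":0,"ry":0,"rz":0.203,"x":0.96,"y":0.74,"z":0.12,"jaw":-1},{"rx":0,"ry":0,"rz":0.203,"x":0.96,"y":0.74,"z":0.12,"jaw":-1},{"rx":0,"ry":0,"rz":0.203,"x":0.96,"y":0.74,"z":0.12,"jaw":-1},{"rx":0,"ry":0,"rz":0.203,"x":0.96,"y":0.74,"z":0.12,"jaw":-1}]' &&
python3 -m jog '[{"rx":0,"ry":0,"rz":0.203,"x":0.96,"y":0.74,"z":0.12,"jaw":-1},{"rx":0,"ry":0,"rz":0.203,"x":0.96,"y":0.74,"z":0.12,"jaw":-1},{"rx":0,"ry":0,"rz":0.203,"x":0.96,"y":0.74,"z":0.12,"jaw":-1},{"rx":0,"ry":0,"rz":0.203,"x":0.96,"y":0.74,"z":0.12,"jaw":-1},{"rx":0,"ry":0,"rz":0.203,"x":0.96,"y":0.74,"z":0.12,"jaw":-1}]' &&
python3 -m jog '[{"rx":0,"ry":0,"rz":0.204,"x":0.96,"y":0.8,"z":0.12,"jaw":-1},{"rx":0,"ry":0,"rz":0.204,"x":0.96,"y":0.8,"z":0.12,"jaw":-1},{"rx":0,"ry":0,"rz":0.204,"x":0.96,"y":0.8,"z":0.12,"jaw":-1},{"rx":0,"ry":0,"rz":0.204,"x":0.96,"y":0.8,"z":0.12,"jaw":-1},{"rx":0,"ry":0,"rz":0.204,"x":0.96,"y":0.8,"z":0.12,"jaw":-1},{"rx":0,"ry":0,"rz":0.204,"x":0.96,"y":0.8,"z":0.12,"jaw":-1},{"rx":0,"ry":0,"rz":0.204,"x":0.96,"y":0.8,"z":0.12,"jaw":-1}]'
cat > snap.py <<'E'
import sys
from h import *
from workcell import env,optics
n=sys.argv[1]
s,c=wristcam(env,optics); np.savez(f"pics/{n}.npz",**c); cv2.imwrite(f"pics/{n}.png",c["frame"])
print(s["time_s"],s["tcp_pos"].round(1),Rot.from_quat(s["tool_rot"]).as_matrix().round(3).tolist(),s["joints"].round(2))
print("mouth px",proj(c,np.array([582,-226,142])))
hsv=cv2.cvtColor(c["frame"],cv2.COLOR_BGR2HSV); m=cv2.inRange(hsv,(15,90,60),(32,255,255))
k,l,st,ce=cv2.connectedComponentsWithStats(m); print([(st[i].tolist(),ce[i].round(1).tolist()) for i in range(1,k) if st[i,4]>60])
E
python3 snap.py w2
```

```text
time_s: 1.8
tcp_pos: [298.3, -389.4, 250.1]
tool_rot: [0.935, 0.354, 0.001, 0.001]
wrist_force: [-1.3, -0.0, 0.8]
finger_gap: 1.003
grip_force: 0.0
time_s: 2.3
tcp_pos: [441.9, -278.9, 267.5]
tool_rot: [0.84, 0.543, 0.001, 0.0]
wrist_force: [0.2, 0.5, 0.6]
finger_gap: 1.003
grip_force: 0.0
time_s: 3.0
tcp_pos: [582.6, -162.2, 285.0]
tool_rot: [0.708, 0.706, -0.0, -0.0]
wrist_force: [0.1, -1.1, -0.0]
finger_gap: 0.997
grip_force: 0.0
3.0 [ 582.6 -162.2  285. ] [[0.002, 1.0, -0.001], [1.0, -0.002, -0.0], [-0.0, -0.001, -1.0]] [-0.4   0.46  1.19 -0.    1.49 -0.4 ]
mouth px [322.12601513 301.35201861]
[([171, 0, 18, 44, 569], [179.8, 20.6]), ([200, 0, 45, 85, 2734], [223.0, 40.4]), ([178, 56, 15, 29, 344], [184.8, 70.4]), ([305, 282, 39, 39, 1109], [324.3, 301.3])]
```

View pics/w2.png

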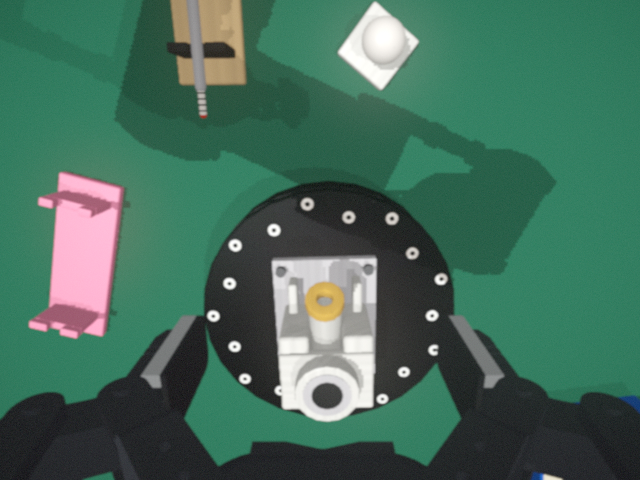

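The wrist view shows the casting with its brass mouth at about (324,301), the gauge tip at (203,117), and the pink rest on the left. I'll take a second view down the bore.

```bash
python3 -m jog '[{"rx":-0.29,"ry":0,"rz":0,"x":0,"y":0.5,"z":-0.1,"jaw":-1},{"rx":-0.29,"ry":0,"rz":0,"x":0,"y":0.5,"z":-0.1,"jaw":-1},{"rx":-0.29,"ry":0,"rz":0,"x":0,"y":0.5,"z":-0.1,"jaw":-1},{"rx":-0.29,"ry":0,"rz":0,"x":0,"y":0.5,"z":-0.1,"jaw":-1},{"rx":-0.29,"ry":0,"rz":0,"x":0,"y":0.5,"z":-0.1,"jaw":-1},{"rx":-0.29,"ry":0,"rz":0,"x":0,"y":0.5,"z":-0.1,"jaw":-1},{"rx":-0.29,"ry":0,"rz":0,"x":0,"y":0.5,"z":-0.1,"jaw":-1}]' >/dev/null; python3 snap.py w3; python3 - <<'E'
import cv2,numpy as np
t=[]
for n,(x,y) in (("w2",(322,303)),("w3",(322,241))):
    im=cv2.imread(f"pics/{n}.png"); 
    if n=="w3":
        from h import *
        c=dict(np.load("pics/w3.npz")); x,y=proj(c,np.array([584,-226,142])).round().astype(int)
    print(n,x,y)
    t.append(cv2.resize(im[y-30:y+30,x-40:x+40],(400,300),interpolation=cv2.INTER_CUBIC))
im=cv2.resize(im,(400,300))
cv2.imwrite("pics/c2.png",np.vstack([np.hstack(t),np.hstack([im,im*0])]))
E
```

```text
3.75 [583.5 -87.1 271.1] [[0.003, 1.0, -0.0], [0.822, -0.003, -0.569], [-0.569, 0.001, -0.822]] [ 0.03  0.48  1.36 -0.62  1.37  0.18]
mouth px [321.13817325 255.45304316]
[([306, 236, 35, 36, 817], [322.8, 253.8]), ([196, 384, 66, 22, 503], [230.9, 392.2])]
w2 322 303
w3 323 255
```

View pics/c2.png

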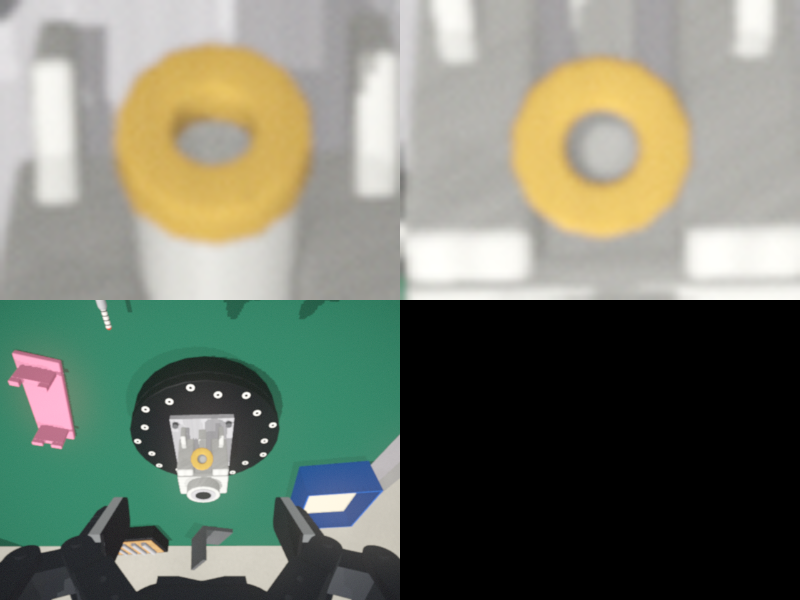

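The w3 crop shows the mouth nearly face-on at (323.2,254.3). In w2 the face centre is about (324.7,299.1). Next I triangulate it and get the casting's yaw from the plate edges.

```bash
python3 - <<'E'
from h import *
w2,w3,t,s=[dict(np.load(f"pics/{n}.npz")) for n in("w2","w3","top0","scene0")]
rs=[ray(w2,(324.7,299.1)),ray(w3,(323.1,254.1)),ray(t,(428,191.3)),ray(s,(199,246.7))]
print(tri(rs[:2]),tri(rs),tri(rs[2:])); print([atz(c,p,142).round(1) for c,p in((w2,(324.7,299.1)),(w3,(323.1,254.1)),(t,(428,191.3)))])
print("boss",atz(w2,(327,396),156), "tip",atz(w2,(202.8,117),50))
g=cv2.cvtColor(w2["frame"],cv2.COLOR_BGR2GRAY).astype(float)
def edge(pts,z=70):
    P=np.array([atz(w2,p,z)[:2] for p in pts]); vx,vy,x,y=cv2.fitLine(P.astype(np.float32),cv2.DIST_HUBER,0,.01,.01).ravel(); return np.degrees(np.arctan2(vy,vx)),P.mean(0)
d=np.diff(g,axis=1); dv=np.diff(g,axis=0)
print("L",edge([(262+np.argmax(d[r,262:285])+.5,r) for r in range(264,350,2)]))
print("R",edge([(368+np.argmin(d[r,368:388])+.5,r) for r in range(264,350,2)]))
print("T",edge([(c,248+np.argmax(dv[248:266,c])+.5) for c in range(280,370,2)]))
E
```

```text
(array([ 583.88145436, -224.06237202,  141.94425218]), [0.2, 0.2]) (array([ 583.53560401, -224.31981978,  142.05151093]), [0.6, 0.3, 1.9, 1.6]) (array([ 582.99501376, -224.55217241,  142.1976265 ]), [1.7, 1.7])
[array([ 584., -224.,  142.]), array([ 583.7, -224. ,  142. ]), array([ 583.4, -226.3,  142. ])]
boss [ 585.79608626 -304.82171312  156.        ] tip [474.24063697 -86.9032792   50.        ]
L (np.float32(-88.4153), array([ 534.19778378, -267.29814009]))
R (np.float32(-88.698494), array([ 635.54366086, -267.57519991]))
T (np.float32(1.5146112), array([ 583.83728132, -216.39460259]))
```

```bash
python3 -m jog '[{"rx":0.29,"ry":0,"rz":0,"x":-0.73,"y":1,"z":-0.5,"jaw":-1},{"rx":0.29,"ry":0,"rz":0,"x":-0.73,"y":1,"z":-0.5,"jaw":-1},{"rx":0.29,"ry":0,"rz":0,"x":-0.73,"y":1,"z":-0.5,"jaw":-1},{"rx":0.29,"ry":0,"rz":0,"x":-0.73,"y":1,"z":-0.5,"jaw":-1},{"rx":0.29,"ry":0,"rz":0,"x":-0.73,"y":1,"z":-0.5,"jaw":-1},{"rx":0.29,"ry":0,"rz":0,"x":-0.73,"y":1,"z":-0.5,"jaw":-1},{"rx":0.29,"ry":0,"rz":0,"x":-0.73,"y":1,"z":-0.5,"jaw":-1}]' ; python3 snap.py w4; python3 - <<'E'
from h import *
c=dict(np.load("pics/w4.npz"))
for y in(114.5,64.5,14.5,-65): print(proj(c,np.array([474,y,50])).round(1))
hsv=cv2.cvtColor(c["frame"],cv2.COLOR_BGR2HSV); m=cv2.inRange(hsv,(5,170,110),(16,255,255))
k,l,st,ce=cv2.connectedComponentsWithStats(m); print([(st[i].tolist(),ce[i].round(1).tolist()) for i in range(1,k) if st[i,4]>60])
E
```

```text
time_s: 4.5
tcp_pos: [475.7, 63.1, 196.5]
tool_rot: [0.708, 0.706, 0.001, 0.002]
wrist_force: [0.3, 0.4, 0.1]
finger_gap: 0.998
grip_force: 0.0
4.5 [475.7  63.1 196.5] [[0.002, 1.0, 0.003], [1.0, -0.002, -0.001], [-0.001, 0.003, -1.0]] [-0.03  0.29  1.7  -0.    1.15 -0.02]
mouth px [463.62849604 622.46499445]
[([116, 104, 66, 63, 1651], [151.2, 127.1]), ([285, 150, 70, 140, 4861], [316.2, 217.7]), ([180, 168, 13, 52, 92], [186.1, 193.7]), ([144, 219, 46, 30, 318], [167.2, 232.4]), ([328, 301, 23, 29, 78], [341.3, 309.8]), ([291, 305, 22, 25, 64], [297.3, 312.1])]
[319.3 152.5]
[319.6 220.4]
[319.8 281.6]
[320.2 367.6]
[([304, 152, 30, 116, 919], [319.2, 206.4])]
```

View pics/w4.png

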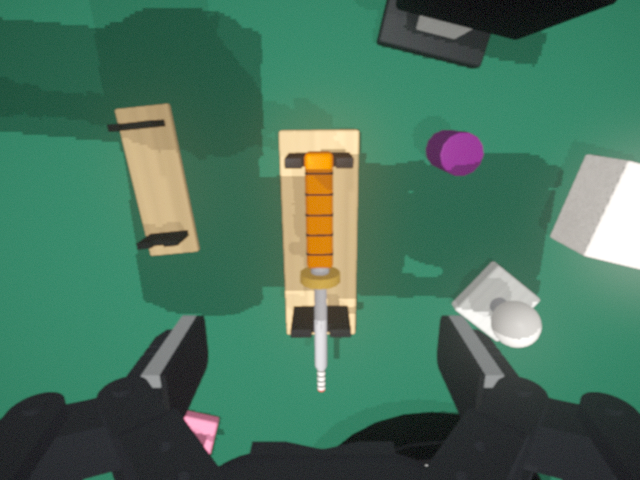

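The wrist view shows the gauge axis upright at column about 320, its tip at (321,390), handle rows 152–268, and clear space on both sides for the fingers. I descend next.

```bash
python3 -m jog '[{"rx":0,"ry":0,"rz":0,"x":0,"y":0.01,"z":-0.3,"jaw":-1},{"rx":0,"ry":0,"rz":0,"x":0,"y":0.01,"z":-0.5,"jaw":-1},{"rx":0,"ry":0,"rz":0,"x":0,"y":0.01,"z":-0.6,"jaw":-1},{"rx":0,"ry":0,"rz":0,"x":0,"y":0.01,"z":-0.6,"jaw":-1},{"rx":0,"ry":0,"rz":0,"x":0,"y":0.01,"z":-0.6,"jaw":-1}]'; python3 - <<'E'
from h import *
from workcell import env
c=dict(np.load("pics/w4.npz"))
print([atz(c,p,z).round(1) for p,z in(((319,152),60),((319.3,268),60),((321.5,390),50),((320.3,286),66))])
print(Rot.from_quat(env.observe()["tool_rot"]).as_matrix().round(4).tolist())
E
```

```text
time_s: 5.05
tcp_pos: [475.1, 65.7, 105.8]
tool_rot: [0.707, 0.707, 0.0, 0.001]
wrist_force: [-0.2, -0.3, -0.1]
finger_gap: 1.002
grip_force: 0.0
[array([473.8, 115.8,  60. ]), array([473.7,  30.1,  60. ]), array([475.1, -87.8,  50. ]), array([474.4,  18. ,  66. ])]
[[0.0003, 1.0, 0.0011], [1.0, -0.0003, -0.0004], [-0.0004, 0.0011, -1.0]]
```

```bash
python3 -m jog '[{"rx":0,"ry":0,"rz":0,"x":-0.006,"y":0,"z":-0.2,"jaw":-1},{"rx":0,"ry":0,"rz":0,"x":-0.006,"y":0,"z":-0.35,"jaw":-1},{"rx":0,"ry":0,"rz":0,"x":-0.006,"y":0,"z":-0.45,"jaw":-1},{"rx":0,"ry":0,"rz":0,"x":-0.006,"y":0,"z":-0.497,"jaw":-1},{"rx":0,"ry":0,"rz":0,"x":-0.006,"y":0,"z":-0.497,"jaw":-1},{"rx":0,"ry":0,"rz":0,"x":-0.006,"y":0,"z":-0.497,"jaw":-1}]'; python3 -m jog '[{"rx":0,"ry":0,"rz":0,"x":0,"y":0,"z":0,"jaw":0},{"rx":0,"ry":0,"rz":0,"x":0,"y":0,"z":0,"jaw":0.4},{"rx":0,"ry":0,"rz":0,"x":0,"y":0,"z":0,"jaw":1},{"rx":0,"ry":0,"rz":0,"x":0,"y":0,"z":0,"jaw":1},{"rx":0,"ry":0,"rz":0,"x":0,"y":0,"z":0,"jaw":1},{"rx":0,"ry":0,"rz":0,"x":0,"y":0,"z":0,"jaw":1},{"rx":0,"ry":0,"rz":0,"x":0,"y":0,"z":0,"jaw":1}]' 60
```

```text
time_s: 5.65
tcp_pos: [474.2, 65.8, 31.8]
tool_rot: [0.707, 0.707, 0.001, 0.001]
wrist_force: [0.3, 0.4, -0.2]
finger_gap: 0.996
grip_force: 0.0
time_s: 6.35
tcp_pos: [473.4, 65.8, 31.1]
tool_rot: [0.707, 0.707, 0.0, 0.0]
wrist_force: [-1.8, -0.3, 4.9]
finger_gap: 0.224
grip_force: 58.7
```

```bash
python3 -m jog '[{"rx":0,"ry":0,"rz":0,"x":0,"y":0,"z":0.03,"jaw":1},{"rx":0,"ry":0,"rz":0,"x":0,"y":0,"z":0.1,"jaw":1},{"rx":0,"ry":0,"rz":0,"x":0,"y":0,"z":0.25,"jaw":1},{"rx":0,"ry":0,"rz":0,"x":0,"y":0,"z":0.5,"jaw":1},{"rx":0,"ry":0,"rz":0,"x":0,"y":0,"z":0.75,"jaw":1},{"rx":0,"ry":0,"rz":0,"x":0,"y":0,"z":1,"jaw":1},{"rx":0,"ry":0,"rz":0,"x":0,"y":0,"z":1,"jaw":1},{"rx":0,"ry":0,"rz":0,"x":0,"y":0,"z":1,"jaw":1}]'
python3 snap.py w5; python3 - <<'E'
from h import *
from workcell import env,optics
im=[cv2.resize(cv2.imread("pics/w5.png"),(400,300))]
s=env.observe(); p=s["tcp_pos"]
w=dict(np.load("pics/w5.npz"));im.insert(0,cv2.resize(w["frame"][180:480,120:520],(400,300)))
for n in("top","scene"):
    c=optics.read_camera(n); np.savez(f"pics/{n}1.npz",**c); u=proj(c,p+np.array([0,-75,19])).astype(int); print(n,u)
    im.append(cv2.resize(c["frame"][u[1]-45:u[1]+45,u[0]-60:u[0]+60],(400,300),interpolation=cv2.INTER_CUBIC))
cv2.imwrite("pics/c3.png",np.vstack([np.hstack(im[:2]),np.hstack(im[2:])]))
E
```

```text
time_s: 7.15
tcp_pos: [473.2, 65.8, 181.5]
tool_rot: [0.707, 0.707, 0.001, 0.001]
wrist_force: [-0.8, 0.1, -1.0]
finger_gap: 0.225
grip_force: 58.9
7.15 [473.2  65.8 181.5] [[0.0, 1.0, 0.002], [1.0, -0.0, -0.0], [-0.0, 0.002, -1.0]] [-0.02  0.3   1.73  0.    1.11 -0.02]
mouth px [473.59843597 651.32727735]
[([114, 108, 67, 72, 1015], [152.6, 131.2]), ([287, 158, 73, 19, 497], [325.0, 164.2]), ([287, 203, 69, 102, 6210], [321.5, 253.0]), ([143, 236, 45, 21, 150], [168.5, 243.4]), ([292, 308, 60, 38, 2127], [321.9, 326.4]), ([294, 349, 57, 36, 1879], [322.1, 366.3]), ([293, 387, 60, 34, 1784], [322.4, 403.2]), ([283, 422, 79, 23, 1488], [322.6, 433.6])]
top [309 249]
scene [314 191]
```

View pics/c3.png

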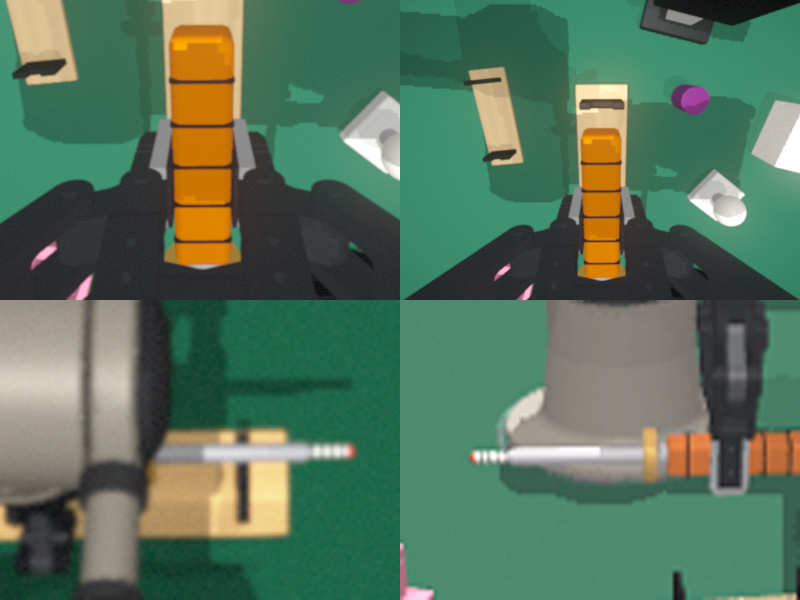

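The gauge is held level with the gripper near mid-handle. The tip is at scene px (275.6,193.1) and top px (355.2,249.3), and the collar face is at scene px (326.9,192.5).

```bash
python3 - <<'E'
from h import *
t,s=[dict(np.load(f"pics/{n}.npz")) for n in("top1","scene1")]
print("tip",tri([ray(t,(355.2,249.3)),ray(s,(275.6,193.1))]))
def atx(c,p,x):
    o,d=ray(c,p); return o+d*(x-o[0])/d[0]
for p in((275.6,193.1),(326.9,192.5),(334.1,192.5)): print(atx(s,p,473.3).round(1))
w=dict(np.load("pics/w5.npz")); hsv=cv2.cvtColor(w["frame"],cv2.COLOR_BGR2HSV); m=cv2.inRange(hsv,(5,170,90),(17,255,255))
for r in range(215,440,25):
    q=np.where(m[r,260:390])[0]+260; print(r,q.min(),q.max(),atz(w,((q.min()+q.max())/2,r),211).round(1))
E
```

```text
tip (array([472.27891285, -87.39935093, 196.63603869]), [1.1, 1.1])
[473.3 -86.2 197.1]
[473.3  15.8 197.2]
[473.3  30.  197. ]
215 293 350 [472.4 115.7 211. ]
240 290 352 [472.2 108.  211. ]
265 291 352 [472.4  99.9 211. ]
290 292 351 [472.4  91.5 211. ]
315 292 352 [472.5  82.8 211. ]
340 293 351 [472.5  73.6 211. ]
365 293 351 [472.5  64.1 211. ]
390 294 351 [472.7  54.1 211. ]
415 295 349 [472.5  43.7 211. ]
```

```bash
cat > plan.py <<'E'
import sys
from h import *
from workcell import env
M=np.array([583.8,-224.1,142.0]); yaw=np.radians(1.5); Ot=np.array([-50,0,-18.9])
R0=np.array([[0,1,0],[1,0,0],[0,0,-1.]])
Rt=(Rot.from_euler('z',1.5,degrees=True)*Rot.from_euler('x',35,degrees=True)).as_matrix()@R0
d=-Rt[:,0]
s=env.observe(); R=Rot.from_quat(s["tool_rot"]).as_matrix(); p=s["tcp_pos"]
if __name__=="__main__":
    print("t",s["time_s"],"d",d.round(4),"F",s["wrist_force"].round(1),"now origin along/lat:",end="")
    O=p+R@Ot; e=O-M; a=e@d; lat=e-a*d; print(a.round(1),lat.round(2),"dir err deg",np.degrees(np.cross(-R[:,0],d)).round(2))
    for a in map(float,sys.argv[1:]):
        T=M+a*d-Rt@Ot; print(a,"TCP",T.round(1),"shift units",((T-p)/150).round(3),"rot units",(Rot.from_matrix(Rt@R.T).as_rotvec()/np.radians(120)).round(4))
E
python3 plan.py -180 -130
```

```text
t 7.3 d [ 0.0214 -0.8189 -0.5736] F [-0.8 -0.  -1.3] now origin along/lat:-231.2 [-106.67   50.62  -76.25] dir err deg [ 3.286e+01 -2.000e-02  1.250e+00]
-180.0 TCP [578.6 -24.9 258.4] shift units [ 0.71  -0.605  0.527] rot units [0.2916 0.0024 0.0119]
-130.0 TCP [579.7 -65.9 229.8] shift units [ 0.717 -0.878  0.335] rot units [0.2916 0.0024 0.0119]
```

```bash
python3 -m jog '[{"rx":0.03,"ry":0,"rz":0,"x":0.05,"y":-0.05,"z":0.15,"jaw":1},{"rx":0.08,"ry":0,"rz":0.002,"x":0.15,"y":-0.13,"z":0.3,"jaw":1},{"rx":0.13,"ry":0,"rz":0.004,"x":0.3,"y":-0.25,"z":0.45,"jaw":1},{"rx":0.18,"ry":0.001,"rz":0.006,"x":0.45,"y":-0.38,"z":0.5,"jaw":1},{"rx":0.23,"ry":0.002,"rz":0.009,"x":0.58,"y":-0.5,"z":0.527,"jaw":1},{"rx":0.27,"ry":0.0024,"rz":0.0119,"x":0.68,"y":-0.58,"z":0.527,"jaw":1},{"rx":0.2916,"ry":0.0024,"rz":0.0119,"x":0.71,"y":-0.605,"z":0.527,"jaw":1},{"rx":0.2916,"ry":0.0024,"rz":0.0119,"x":0.71,"y":-0.605,"z":0.527,"jaw":1}]'; python3 -m jog '[{"rx":0,"ry":0,"rz":0,"x":0,"y":0,"z":0,"jaw":1},{"rx":0,"ry":0,"rz":0,"x":0,"y":0,"z":0,"jaw":1}]' ; python3 plan.py -130
```

```text
time_s: 8.1
tcp_pos: [579.6, -26.8, 256.5]
tool_rot: [0.667, 0.681, 0.21, -0.217]
wrist_force: [-0.6, 0.0, -1.3]
finger_gap: 0.223
grip_force: 58.9
time_s: 8.3
tcp_pos: [579.3, -24.0, 259.8]
tool_rot: [0.666, 0.683, 0.21, -0.214]
wrist_force: [-0.7, 0.4, -1.1]
finger_gap: 0.226
grip_force: 58.9
t 8.3 d [ 0.0214 -0.8189 -0.5736] F [-0.7  0.4 -1.1] now origin along/lat:-181.6 [ 0.72 -0.35  0.52] dir err deg [ 0.05  0.03 -0.04]
-130.0 TCP [579.7 -65.9 229.8] shift units [ 0.003 -0.279 -0.2  ] rot units [0.0004 0.001  0.0002]
```

```bash
python3 -m jog '[{"rx":0,"ry":0,"rz":0,"x":0,"y":-0.1,"z":-0.07,"jaw":1},{"rx":0,"ry":0,"rz":0,"x":0,"y":-0.2,"z":-0.14,"jaw":1},{"rx":0,"ry":0,"rz":0,"x":0,"y":-0.275,"z":-0.193,"jaw":1},{"rx":0,"ry":0,"rz":0,"x":0,"y":-0.275,"z":-0.193,"jaw":1},{"rx":0,"ry":0,"rz":0,"x":0,"y":-0.275,"z":-0.193,"jaw":1}]'; python3 plan.py -130;python3 - <<'E'
from h import *
from workcell import env,optics
im=[]
for n in("top","scene"):
    c=optics.read_camera(n); np.savez(f"pics/{n}2.npz",**c); u=proj(c,np.array([583,-190,165])).astype(int); print(n,u)
    im.append(cv2.resize(c["frame"][u[1]-40:u[1]+40,u[0]-40:u[0]+40],(400,400),interpolation=cv2.INTER_CUBIC))
cv2.imwrite("pics/c4.png",np.hstack(im))
E
```

```text
time_s: 8.8
tcp_pos: [579.6, -66.6, 230.5]
tool_rot: [0.666, 0.682, 0.211, -0.215]
wrist_force: [0.6, 0.9, -1.5]
finger_gap: 0.22
grip_force: 58.9
t 8.8 d [ 0.0214 -0.8189 -0.5736] F [ 0.6  0.9 -1.5] now origin along/lat:-129.8 [-0.16 -0.57  0.81] dir err deg [-0.03 -0.04  0.06]
-130.0 TCP [579.7 -65.9 229.8] shift units [ 0.     0.005 -0.005] rot units [-0.0003  0.0008  0.0013]
top [409 189]
scene [215 235]
```

View pics/c4.png

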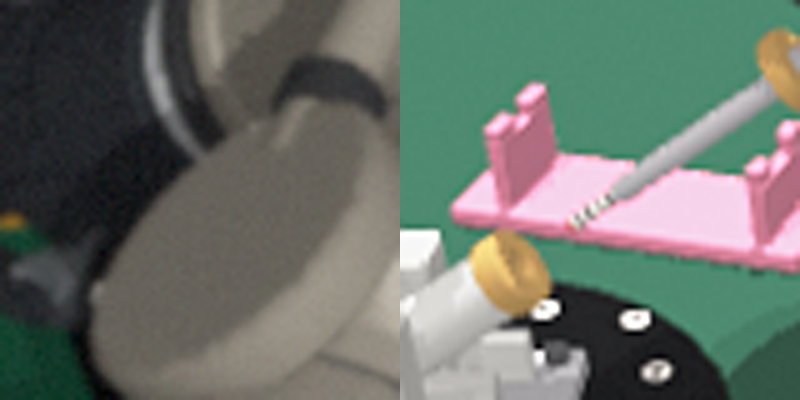

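The scene crop shows the rod in line with the mouth to within a few mm, with its tip short of the hole. I'll check the offset numerically.

```bash
python3 - <<'E'
from h import *
import plan
s0,s2=cam("scene"),dict(np.load("pics/scene2.npz"))
O=plan.p+plan.R@plan.Ot; x=-plan.R[:,0]
df=np.abs(s2["frame"].astype(int)-s0["frame"]).max(2)
for a in(10,30,50,70,100):
    q=proj(s2,O+a*x); col=int(round(q[0])); r=int(q[1]); seg=df[r-12:r+13,col]; 
    idx=np.where(seg>25)[0]+r-12; print(a,q.round(1),col,idx.min() if len(idx) else None,idx.max() if len(idx) else None,"mid",idx.mean() if len(idx) else None, "pred mid",(q[1]+(col-q[0])*(proj(s2,O+(a+5)*x)-q)[1]/(proj(s2,O+(a+5)*x)-q)[0]).round(1))
f=cv2.cvtColor(s0["frame"],cv2.COLOR_BGR2HSV)[235:270,180:215]
m=cv2.inRange(f,(12,90,60),(32,255,255)); ys,xs=np.where(m); print("brass box",xs.min()+180,xs.max()+180,ys.min()+235,ys.max()+235)
for r in range(0,35):
    print(r+235,''.join('#' if v else '.' for v in m[r]), s0["frame"][r+235,195:208].mean(1).astype(int).tolist())
th=np.linspace(0,2*np.pi,72); d=plan.d; e1=np.cross(d,[0,0,1]); e1/=np.linalg.norm(e1); e2=np.cross(d,e1)
for r in(16,6.5):
    P=np.array([proj(s0,plan.M+r*(np.cos(t)*e1+np.sin(t)*e2)) for t in th]); print(r,P.min(0).round(1),P.max(0).round(1), "pt min v",P[P[:,1].argmin()].round(1),"max v",P[P[:,1].argmax()].round(1))
print("centre",proj(s0,plan.M))
E
```

```text
10 [247.7 212.2] 248 201 224 mid 210.78947368421052 pred mid 212.0
30 [239.1 218.1] 239 215 230 mid 222.5 pred mid 218.2
50 [230.7 223.9] 231 221 235 mid 228.0 pred mid 223.7
70 [222.3 229.6] 222 227 241 mid 234.0 pred mid 229.9
100 [210.1 238.1] 210 226 249 mid 236.85714285714286 pred mid 238.1
brass box 189 205 241 258
235 ................................... [162, 161, 148, 147, 173, 175, 177, 183, 183, 183, 182, 182, 181]
236 ................................... [178, 177, 175, 174, 185, 184, 183, 183, 182, 182, 182, 183, 182]
237 ................................... [188, 188, 185, 185, 183, 182, 183, 183, 183, 183, 182, 183, 182]
238 ................................... [171, 173, 173, 176, 182, 186, 188, 188, 186, 184, 184, 182, 183]
239 ................................... [156, 157, 159, 162, 168, 172, 172, 172, 173, 171, 169, 182, 187]
240 ................................... [158, 161, 162, 158, 161, 158, 157, 158, 159, 161, 159, 169, 174]
241 .............#####................. [177, 179, 172, 135, 118, 121, 133, 142, 149, 160, 163, 163, 158]
242 ............########...........
[... 2314 characters left out ...]
.................................. [185, 185, 183, 184, 183, 172, 176, 234, 218, 117, 128, 127, 110]
266 ................................... [186, 184, 185, 183, 184, 173, 186, 248, 245, 76, 96, 93, 77]
267 ................................... [183, 183, 183, 184, 183, 175, 176, 235, 244, 92, 67, 69, 70]
268 ................................... [182, 182, 183, 183, 183, 178, 175, 220, 241, 197, 115, 165, 232]
269 ................................... [186, 185, 183, 184, 184, 180, 171, 204, 238, 235, 223, 242, 249]
16 [191.9 239.5] [204.4 254.4] pt min v [194.6 239.5] max v [202.1 254.4]
6.5 [195.7 243.9] [200.8 250. ] pt min v [196.8 243.9] max v [199.8 250. ]
centre [198.22592501 246.95685681]
```

```bash
python3 - <<'E'
from h import *
import plan
s2=dict(np.load("pics/scene2.npz")); O=plan.p+plan.R@plan.Ot; x=-plan.R[:,0]
hs=cv2.cvtColor(s2["frame"],cv2.COLOR_BGR2HSV).astype(int)
P=[proj(s2,O+a*x) for a in range(0,110,1)]
for col in range(210,252,3):
    q=min(P,key=lambda q:abs(q[0]-col)); r=int(round(q[1])); print(col,q.round(1),r-8,[f"{hs[k,col,1]}" for k in range(r-8,r+12)])
E
```

```text
210 [210.1 238.1] 230 ['37', '36', '37', '36', '36', '38', '34', '56', '17', '9', '43', '97', '98', '44', '125', '113', '112', '114', '110', '112']
213 [212.9 236.1] 228 ['37', '37', '36', '37', '37', '37', '45', '23', '6', '12', '29', '55', '64', '101', '106', '77', '110', '117', '114', '112']
216 [216.2 233.9] 226 ['61', '63', '38', '37', '37', '40', '45', '63', '7', '11', '26', '57', '37', '35', '40', '87', '105', '93', '31', '123']
219 [219.  231.9] 224 ['112', '117', '135', '51', '31', '49', '31', '5', '4', '4', '7', '73', '46', '37', '36', '37', '32', '72', '102', '106']
222 [221.9 229.9] 222 ['112', '112', '113', '115', '126', '59', '11', '4', '3', '4', '3', '22', '72', '45', '37', '37', '37', '37', '35', '51']
225 [224.8 227.9] 220 ['112', '111', '113', '116', '111', '44', '5', '6', '3', '4', '5', '22', '63', '36', '37', '37', '36', '37', '37', '37']
228 [228.2 225.6] 218 ['113', '112', '112', '118', '105', '46', '5', '5', '5', '4', '5', '23', '62', '35', '37', '37', '36', '37', '37', '37']
231 [231.1 223.6] 216 ['112', '112', '115', '115', '106', '45', '4', '8', '7', '6', '5
[... 249 characters left out ...]
', '107', '8', '6', '5', '5', '4', '9', '14', '83', '118', '111', '115', '126', '19', '58', '38']
240 [240.  217.5] 210 ['113', '113', '113', '119', '106', '10', '9', '8', '4', '7', '8', '31', '100', '116', '113', '112', '114', '114', '116', '136']
243 [243.  215.5] 207 ['113', '110', '113', '115', '117', '109', '9', '8', '4', '5', '4', '8', '31', '101', '116', '115', '113', '113', '112', '116']
246 [246.  213.4] 205 ['87', '75', '64', '61', '113', '87', '8', '9', '5', '3', '6', '5', '34', '101', '116', '115', '111', '113', '115', '117']
249 [249.  211.3] 203 ['131', '130', '129', '130', '131', '131', '134', '138', '108', '48', '15', '3', '38', '101', '116', '113', '118', '123', '108', '91']
```

The model agrees with the picture to about 1 mm (under 0.5 px). I start the insertion gently.

```bash
python3 -m jog '[{"rx":0,"ry":0,"rz":0.001,"x":0.001,"y":-0.04,"z":-0.03,"jaw":1},{"rx":0,"ry":0,"rz":0.001,"x":0.002,"y":-0.08,"z":-0.06,"jaw":1},{"rx":0,"ry":0,"rz":0.001,"x":0.003,"y":-0.12,"z":-0.088,"jaw":1},{"rx":0,"ry":0,"rz":0.001,"x":0.004,"y":-0.16,"z":-0.116,"jaw":1},{"rx":0,"ry":0,"rz":0.001,"x":0.005,"y":-0.19,"z":-0.137,"jaw":1},{"rx":0,"ry":0,"rz":0.001,"x":0.005,"y":-0.19,"z":-0.137,"jaw":1},{"rx":0,"ry":0,"rz":0.001,"x":0.005,"y":-0.19,"z":-0.137,"jaw":1}]'|sed -n 4p; python3 plan.py -82; python3 -m jog '[{"rx":0,"ry":0,"rz":0,"x":0,"y":0,"z":0,"jaw":1}]'|sed -n 4p; python3 plan.py -82
```

```text
wrist_force: [0.1, -0.3, -0.2]
t 9.6 d [ 0.0214 -0.8189 -0.5736] F [ 0.1 -0.3 -0.2] now origin along/lat:-95.1 [ 0.07 -0.34  0.49] dir err deg [-0.01  0.05 -0.07]
-82.0 TCP [ 580.7 -105.2  202.2] shift units [ 0.002 -0.069 -0.054] rot units [-0.0001  0.0011 -0.0001]
wrist_force: [-0.4, 0.1, -1.6]
t 9.7 d [ 0.0214 -0.8189 -0.5736] F [-0.4  0.1 -1.6] now origin along/lat:-95.5 [ 0.15 -0.41  0.59] dir err deg [ 0.01  0.07 -0.1 ]
-82.0 TCP [ 580.7 -105.2  202.2] shift units [ 0.001 -0.071 -0.055] rot units [ 0.0001  0.0014 -0.0003]
```

```bash
python3 -m jog '[{"rx":0,"ry":0,"rz":0,"x":0.001,"y":-0.02,"z":-0.018,"jaw":1},{"rx":0,"ry":0,"rz":0,"x":0.001,"y":-0.04,"z":-0.032,"jaw":1},{"rx":0,"ry":0,"rz":0,"x":0.001,"y":-0.058,"z":-0.044,"jaw":1},{"rx":0,"ry":0,"rz":0,"x":0.001,"y":-0.07,"z":-0.054,"jaw":1},{"rx":0,"ry":0,"rz":0,"x":0.001,"y":-0.07,"z":-0.054,"jaw":1}]'|sed -n 4p; python3 plan.py -70;  python3 -m jog '[{"rx":0,"ry":0,"rz":0,"x":0,"y":-0.012,"z":-0.009,"jaw":1},{"rx":0,"ry":0,"rz":0,"x":0,"y":-0.025,"z":-0.018,"jaw":1},{"rx":0,"ry":0,"rz":0,"x":0,"y":-0.025,"z":-0.018,"jaw":1}]'|sed -n 4p; python3 plan.py -70
```

```text
wrist_force: [0.1, 0.1, -1.4]
t 10.2 d [ 0.0214 -0.8189 -0.5736] F [ 0.1  0.1 -1.4] now origin along/lat:-81.5 [-0.18  0.06 -0.1 ] dir err deg [-0.    0.04 -0.06]
-70.0 TCP [ 580.9 -115.   195.3] shift units [ 0.003 -0.063 -0.044] rot units [-0.0001  0.001  -0.    ]
wrist_force: [-0.4, 0.8, -1.0]
t 10.5 d [ 0.0214 -0.8189 -0.5736] F [-0.4  0.8 -1. ] now origin along/lat:-77.1 [-0.26  0.08 -0.12] dir err deg [ 0.    0.05 -0.07]
-70.0 TCP [ 580.9 -115.   195.3] shift units [ 0.003 -0.039 -0.026] rot units [ 0.      0.001  -0.0001]
```

```bash
python3 -m jog '[{"rx":0,"ry":0,"rz":0,"x":0.001,"y":-0.015,"z":-0.01,"jaw":1},{"rx":0,"ry":0,"rz":0,"x":0.002,"y":-0.035,"z":-0.024,"jaw":1},{"rx":0,"ry":0,"rz":0,"x":0.003,"y":-0.06,"z":-0.041,"jaw":1},{"rx":0,"ry":0,"rz":0,"x":0.003,"y":-0.093,"z":-0.065,"jaw":1},{"rx":0,"ry":0,"rz":0,"x":0.003,"y":-0.093,"z":-0.065,"jaw":1}]'|sed -n 4p; python3 plan.py -40;  python3 -m jog '[{"rx":0,"ry":0,"rz":0,"x":0.001,"y":-0.025,"z":-0.0175,"jaw":1},{"rx":0,"ry":0,"rz":0,"x":0.002,"y":-0.05,"z":-0.035,"jaw":1},{"rx":0,"ry":0,"rz":0,"x":0.003,"y":-0.08,"z":-0.056,"jaw":1},{"rx":0,"ry":0,"rz":0,"x":0.003,"y":-0.11,"z":-0.077,"jaw":1},{"rx":0,"ry":0,"rz":0,"x":0.003,"y":-0.11,"z":-0.077,"jaw":1}]'|sed -n 4p; python3 plan.py -14 0
```

```text
wrist_force: [0.5, -0.1, -0.6]
t 11.0 d [ 0.0214 -0.8189 -0.5736] F [ 0.5 -0.1 -0.6] now origin along/lat:-59.3 [-0.34  0.15 -0.23] dir err deg [-0.    0.02 -0.03]
-40.0 TCP [ 581.6 -139.6  178.1] shift units [ 0.005 -0.106 -0.072] rot units [-0.      0.0008  0.0002]
wrist_force: [0.2, -1.2, -0.9]
t 11.5 d [ 0.0214 -0.8189 -0.5736] F [ 0.2 -1.2 -0.9] now origin along/lat:-39.2 [-0.17  0.08 -0.13] dir err deg [ 0.01  0.03 -0.04]
-14.0 TCP [ 582.1 -160.9  163.2] shift units [ 0.005 -0.138 -0.095] rot units [0.0001 0.001  0.0002]
0.0 TCP [ 582.4 -172.3  155.2] shift units [ 0.007 -0.215 -0.149] rot units [0.0001 0.001  0.0002]
```

```bash
python3 -m jog '[{"rx":0,"ry":0,"rz":0,"x":0.001,"y":-0.027,"z":-0.019,"jaw":1},{"rx":0,"ry":0,"rz":0,"x":0.002,"y":-0.054,"z":-0.038,"jaw":1},{"rx":0,"ry":0,"rz":0,"x":0.003,"y":-0.082,"z":-0.057,"jaw":1},{"rx":0,"ry":0,"rz":0,"x":0.004,"y":-0.11,"z":-0.076,"jaw":1},{"rx":0,"ry":0,"rz":0,"x":0.005,"y":-0.136,"z":-0.095,"jaw":1},{"rx":0,"ry":0,"rz":0,"x":0.005,"y":-0.136,"z":-0.095,"jaw":1}]'|sed -n 4p; python3 plan.py 0;  python3 -m jog '[{"rx":0,"ry":0,"rz":0,"x":0,"y":-0.011,"z":-0.0077,"jaw":1},{"rx":0,"ry":0,"rz":0,"x":0,"y":-0.022,"z":-0.0154,"jaw":1},{"rx":0,"ry":0,"rz":0,"x":0.001,"y":-0.033,"z":-0.023,"jaw":1},{"rx":0,"ry":0,"rz":0,"x":0.001,"y":-0.044,"z":-0.031,"jaw":1},{"rx":0,"ry":0,"rz":0,"x":0.001,"y":-0.055,"z":-0.0385,"jaw":1},{"rx":0,"ry":0,"rz":0,"x":0.001,"y":-0.055,"z":-0.0385,"jaw":1}]'|sed -n 4p; python3 plan.py 0
```

```text
wrist_force: [-0.1, 1.1, -2.2]
t 12.1 d [ 0.0214 -0.8189 -0.5736] F [-0.1  1.1 -2.2] now origin along/lat:-14.4 [ 0.02  0.07 -0.1 ] dir err deg [ 0.01  0.03 -0.04]
0.0 TCP [ 582.4 -172.3  155.2] shift units [ 0.002 -0.079 -0.054] rot units [0.0001 0.001  0.0001]
wrist_force: [-1.1, 1.5, -0.8]
t 12.7 d [ 0.0214 -0.8189 -0.5736] F [-1.1  1.5 -0.8] now origin along/lat:-5.0 [ 0.11  0.04 -0.05] dir err deg [ 0.01  0.06 -0.08]
0.0 TCP [ 582.4 -172.3  155.2] shift units [ 0.    -0.028 -0.019] rot units [ 0.0001  0.0012 -0.0002]
```

```bash
F(){ sed -n '2p;4p'; }; python3 -m jog '[{"rx":0,"ry":0,"rz":0,"x":0,"y":-0.0055,"z":-0.0038,"jaw":1},{"rx":0,"ry":0,"rz":0,"x":0,"y":-0.011,"z":-0.0077,"jaw":1},{"rx":0,"ry":0,"rz":0,"x":0,"y":-0.016,"z":-0.0115,"jaw":1},{"rx":0,"ry":0,"rz":0,"x":0,"y":-0.016,"z":-0.0115,"jaw":1}]'|F; python3 plan.py;  python3 -m jog '[{"rx":0,"ry":0,"rz":0,"x":0,"y":-0.0055,"z":-0.0038,"jaw":1},{"rx":0,"ry":0,"rz":0,"x":0,"y":-0.0055,"z":-0.0038,"jaw":1}]'|F; python3 plan.py;  python3 -m jog '[{"rx":0,"ry":0,"rz":0,"x":0,"y":-0.0055,"z":-0.0038,"jaw":1},{"rx":0,"ry":0,"rz":0,"x":0,"y":-0.0055,"z":-0.0038,"jaw":1}]'|F; python3 plan.py
```

```text
tcp_pos: [582.4, -170.4, 156.5]
wrist_force: [-1.0, 2.7, -0.9]
t 13.1 d [ 0.0214 -0.8189 -0.5736] F [-1.   2.7 -0.9] now origin along/lat:-2.3 [ 0.06  0.01 -0.01] dir err deg [ 0.    0.06 -0.08]
tcp_pos: [582.4, -170.4, 156.5]
wrist_force: [-1.2, 5.4, 2.3]
t 13.3 d [ 0.0214 -0.8189 -0.5736] F [-1.2  5.4  2.3] now origin along/lat:-2.3 [ 0.08  0.07 -0.1 ] dir err deg [-0.09  0.08 -0.11]
tcp_pos: [582.4, -170.4, 156.5]
wrist_force: [-2.4, 8.8, 6.1]
t 13.5 d [ 0.0214 -0.8189 -0.5736] F [-2.4  8.8  6.1] now origin along/lat:-2.2 [ 0.11  0.12 -0.16] dir err deg [-0.18  0.09 -0.14]
```

```bash
F(){ sed -n '2p;4p'; }; python3 -m jog '[{"rx":0,"ry":0,"rz":0,"x":0,"y":-0.008,"z":-0.0055,"jaw":1},{"rx":0,"ry":0,"rz":0,"x":0,"y":-0.008,"z":-0.0055,"jaw":1},{"rx":0,"ry":0,"rz":0,"x":0,"y":-0.008,"z":-0.0055,"jaw":1}]'|F; python3 plan.py; python3 snap.py w6; python3 - <<'E'
from workcell import env,optics
from h import *
c=optics.read_camera("scene"); np.savez("pics/scene3.npz",**c)
hs=cv2.cvtColor(c["frame"],cv2.COLOR_BGR2HSV)[225:262,185:225]; m=cv2.inRange(hs,(12,90,60),(32,255,255))
for r in m: print(''.join('#' if v else '.' for v in r))
E
```

```text
tcp_pos: [582.4, -170.4, 156.5]
wrist_force: [-2.5, 13.2, 8.1]
t 13.8 d [ 0.0214 -0.8189 -0.5736] F [-2.5 13.2  8.1] now origin along/lat:-2.2 [ 0.14  0.18 -0.25] dir err deg [-0.29  0.12 -0.18]
13.8 [ 582.4 -170.4  156.5] [[-0.025, 1.0, -0.014], [0.816, 0.029, 0.578], [0.578, 0.003, -0.816]] [-0.65  0.75  1.2   0.47  1.61 -0.76]
mouth px [318.2001189 465.036125 ]
[([45, 9, 61, 110, 3141], [76.0, 73.3]), ([162, 24, 91, 178, 5164], [207.5, 139.5]), ([288, 204, 68, 56, 3524], [321.3, 232.0]), ([289, 262, 66, 42, 2530], [321.8, 283.0]), ([293, 308, 59, 38, 2176], [322.0, 326.1]), ([294, 349, 57, 35, 1892], [322.1, 365.8]), ([295, 388, 56, 33, 1724], [322.2, 403.2]), ([283, 422, 79, 23, 1435], [322.2, 433.6])]
...................................#####
..................................####..
..................................####..
..................................###...
........................................
........................................
........................................
........................................
........................................
...............
[... 432 characters left out ...]
...
....###########.............#...........
....###########...........#.............
....############.........#..............
....##############..#####...............
.....##################.................
.....##################.................
.....##################.................
......#################.................
.......###############..................
........############....................
.........#########......................
..........#######.......................
............####........................
.............##.........................
........................................
........................................
........................................
```

```bash
python3 - <<'E'
from h import *
t,s=cam("top"),cam("scene")
# reader axis: base plate outline and ring in top; print dark mask rect
hs=cv2.cvtColor(t["frame"],cv2.COLOR_BGR2HSV); g=hs[...,2]
w=cv2.inRange(hs[195:225,155:182],(0,0,150),(180,90,255)); ys,xs=np.where(w); print("ring top",xs.mean()+155,ys.mean()+195,len(xs))
hs2=cv2.cvtColor(s["frame"],cv2.COLOR_BGR2HSV); w=cv2.inRange(hs2[288:308,450:478],(0,0,150),(180,90,255)); ys2,xs2=np.where(w); print("ring scene",xs2.mean()+450,ys2.mean()+288)
print(atz(t,(xs.mean()+155,ys.mean()+195),15),atz(s,(xs2.mean()+450,ys2.mean()+288),15))
# base plate edges in top: for columns, green->dark along rows
gr=t["frame"][...,1].astype(int)
up=[];lo=[]
for c in range(132,184,3):
    col=gr[150:250,c]; dd=np.diff(col); lo.append((c,150+50+np.argmax(dd[50:])+.5)); up.append((c,150+np.argmin(dd[30:55])+30.5))
print(lo);print(up)
for e in(lo,up):
    P=np.array([atz(t,p,15)[:2] for p in e],np.float32); v=cv2.fitLine(P,cv2.DIST_HUBER,0,.01,.01).ravel(); print(np.degrees(np.arctan2(v[1],v[0])),v)
E
```

```text
ring top 167.34920634920636 208.35714285714286 126
ring scene 463.1470588235294 297.38235294117646
[578.93779041 284.50555699  15.        ] [580.62447929 285.05309188  15.        ]
[(132, np.float64(220.5)), (135, np.float64(222.5)), (138, np.float64(222.5)), (141, np.float64(223.5)), (144, np.float64(224.5)), (147, np.float64(224.5)), (150, np.float64(225.5)), (153, np.float64(225.5)), (156, np.float64(226.5)), (159, np.float64(226.5)), (162, np.float64(203.5)), (165, np.float64(201.5)), (168, np.float64(201.5)), (171, np.float64(202.5)), (174, np.float64(204.5)), (177, np.float64(231.5)), (180, np.float64(232.5)), (183, np.float64(232.5))]
[(132, np.float64(181.5)), (135, np.float64(182.5)), (138, np.float64(182.5)), (141, np.float64(183.5)), (144, np.float64(183.5)), (147, np.float64(184.5)), (150, np.float64(185.5)), (153, np.float64(185.5)), (156, np.float64(186.5)), (159, np.float64(186.5)), (162, np.float64(187.5)), (165, np.float64(204.5)), (168, np.float64(204.5)), (171, np.float64(189.5)), (174, np.float64(190.5)), (177, np.float64(190.5)), (180, np.float64(191.5)), (183, np.float64(192.5))]
77.26624 [2.2042082e-01 9.7540486e-01 5.4343530e+02 3.1281805e+02]
77.23198 [2.2100416e-01 9.7527289e-01 6.2461121e+02 3.0819846e+02]
```

The collar is firmly on the mouth: position held at 15 N and the brass areas merged in the picture. I draw it out along the axis.

```bash
F(){ sed -n '2p;4p'; }; python3 -m jog '[{"rx":0,"ry":0,"rz":0,"x":0,"y":0.022,"z":0.0155,"jaw":1},{"rx":0,"ry":0,"rz":0,"x":-0.001,"y":0.044,"z":0.031,"jaw":1},{"rx":0,"ry":0,"rz":0,"x":-0.002,"y":0.077,"z":0.054,"jaw":1},{"rx":0,"ry":0,"rz":0,"x":-0.003,"y":0.115,"z":0.0805,"jaw":1},{"rx":0,"ry":0,"rz":0,"x":-0.004,"y":0.16,"z":0.112,"jaw":1},{"rx":0,"ry":0,"rz":0,"x":-0.006,"y":0.21,"z":0.147,"jaw":1},{"rx":0,"ry":0,"rz":0,"x":-0.007,"y":0.26,"z":0.182,"jaw":1},{"rx":0,"ry":0,"rz":0,"x":-0.007,"y":0.26,"z":0.182,"jaw":1}]'|F; python3 plan.py; python3 -m jog '[{"rx":0,"ry":0,"rz":0,"x":-0.001,"y":0.04,"z":0.028,"jaw":1},{"rx":0,"ry":0,"rz":0,"x":-0.002,"y":0.09,"z":0.063,"jaw":1},{"rx":0,"ry":0,"rz":0,"x":-0.004,"y":0.15,"z":0.105,"jaw":1},{"rx":0,"ry":0,"rz":0,"x":-0.0055,"y":0.21,"z":0.147,"jaw":1},{"rx":0,"ry":0,"rz":0,"x":-0.007,"y":0.27,"z":0.189,"jaw":1},{"rx":0,"ry":0,"rz":0,"x":-0.0085,"y":0.33,"z":0.231,"jaw":1},{"rx":0,"ry":0,"rz":0,"x":-0.01,"y":0.38,"z":0.266,"jaw":1},{"rx":0,"ry":0,"rz":0,"x":-0.011,"y":0.41,"z":0.287,"jaw":1}]'|F; python3 plan.py
```

```text
tcp_pos: [581.3, -132.9, 183.0]
wrist_force: [-0.6, 2.0, -1.9]
t 14.7 d [ 0.0214 -0.8189 -0.5736] F [-0.6  2.  -1.9] now origin along/lat:-48.2 [ 0.04 -0.11  0.16] dir err deg [ 0.    0.11 -0.16]
tcp_pos: [579.7, -71.9, 225.6]
wrist_force: [0.0, -0.5, -0.9]
t 15.5 d [ 0.0214 -0.8189 -0.5736] F [ 0.  -0.5 -0.9] now origin along/lat:-122.7 [ 0.   -0.06  0.09] dir err deg [ 0.02  0.09 -0.12]
```

```bash
cat > plan2.py <<'E'
import sys
from plan import *
F=np.array([579.8,284.8,110.]); L=float(sys.argv[1]) if len(sys.argv)>1 else 143.
Rt2=Rot.from_euler('z',77.25,degrees=True).as_matrix()@R0
T=F-Rt2@np.array([-L,0,-18.9])
rv=Rot.from_matrix(Rt2@R.T).as_rotvec()
print("t",s["time_s"],"tcp",p.round(1),"target",T.round(1),"shift",((T-p)/150).round(3),"rot",(rv/np.radians(120)).round(4),"deg",np.degrees(rv).round(2),"q",s["joints"].round(2))
R1=Rot.from_euler('z',1.5,degrees=True).as_matrix()@R0
print("level rot",(Rot.from_matrix(R1@R.T).as_rotvec()/np.radians(120)).round(4))
E
python3 plan2.py
```

```text
t 15.5 tcp [579.7 -71.9 225.6] target [440.3 316.4  91.1] shift [-0.929  2.588 -0.897] rot [-0.243  -0.1975  0.6094] deg [-29.16 -23.7   73.13] q [-0.53  0.59  1.29  0.51  1.61 -0.63]
level rot [-0.2914 -0.0063 -0.0009]
```

```bash
F(){ sed -n '2p;4p'; }; python3 -m jog '[{"rx":-0.02,"ry":0,"rz":0,"x":-0.02,"y":0.08,"z":0.05,"jaw":1},{"rx":-0.06,"ry":-0.001,"rz":0,"x":-0.05,"y":0.2,"z":0.1,"jaw":1},{"rx":-0.11,"ry":-0.002,"rz":0,"x":-0.1,"y":0.35,"z":0.13,"jaw":1},{"rx":-0.16,"ry":-0.003,"rz":0,"x":-0.15,"y":0.5,"z":0.15,"jaw":1},{"rx":-0.21,"ry":-0.0045,"rz":0,"x":-0.2,"y":0.65,"z":0.15,"jaw":1},{"rx":-0.26,"ry":-0.0055,"rz":0,"x":-0.25,"y":0.78,"z":0.15,"jaw":1},{"rx":-0.2914,"ry":-0.0063,"rz":-0.001,"x":-0.3,"y":0.86,"z":0.15,"jaw":1},{"rx":-0.2914,"ry":-0.0063,"rz":-0.001,"x":-0.3,"y":0.86,"z":0.15,"jaw":1}]'|F; python3 -m jog '[{"rx":0,"ry":0,"rz":0.03,"x":-0.03,"y":0.1,"z":0,"jaw":1},{"rx":0,"ry":0,"rz":0.08,"x":-0.08,"y":0.25,"z":0,"jaw":1},{"rx":0,"ry":0,"rz":0.13,"x":-0.13,"y":0.42,"z":0,"jaw":1},{"rx":0,"ry":0,"rz":0.18,"x":-0.18,"y":0.58,"z":0,"jaw":1},{"rx":0,"ry":0,"rz":0.23,"x":-0.23,"y":0.72,"z":0,"jaw":1},{"rx":0,"ry":0,"rz":0.28,"x":-0.28,"y":0.82,"z":0,"jaw":1},{"rx":0,"ry":0,"rz":0.31,"x":-0.3,"y":0.86,"z":0,"jaw":1},{"rx":0,"ry":0,"rz":0.315,"x":-0.3,"y":0.86,"z":0,"jaw":1}]'|F; python3 plan2.py
```

```text
tcp_pos: [533.5, 59.6, 247.9]
wrist_force: [0.3, 0.0, -1.3]
tcp_pos: [489.6, 185.3, 247.2]
wrist_force: [-0.6, -0.5, -2.7]
t 17.1 tcp [489.6 185.3 247.2] target [440.3 316.4  91.1] shift [-0.329  0.874 -1.041] rot [-3.000e-04 -7.000e-04  3.162e-01] deg [-0.04 -0.08 37.95] q [ 0.21  0.33  1.5   0.    1.31 -0.47]
level rot [-7.00e-04 -3.00e-04 -3.15e-01]
```

```bash
F(){ sed -n '2p;4p'; }; python3 -m jog '[{"rx":0,"ry":0,"rz":0.03,"x":-0.03,"y":0.1,"z":0,"jaw":1},{"rx":0,"ry":0,"rz":0.08,"x":-0.1,"y":0.25,"z":0,"jaw":1},{"rx":0,"ry":0,"rz":0.13,"x":-0.16,"y":0.42,"z":0,"jaw":1},{"rx":0,"ry":0,"rz":0.18,"x":-0.22,"y":0.58,"z":0,"jaw":1},{"rx":0,"ry":0,"rz":0.23,"x":-0.27,"y":0.72,"z":0,"jaw":1},{"rx":0,"ry":0,"rz":0.28,"x":-0.31,"y":0.82,"z":-0.05,"jaw":1},{"rx":0,"ry":0,"rz":0.316,"x":-0.329,"y":0.874,"z":-0.1,"jaw":1},{"rx":0,"ry":0,"rz":0.316,"x":-0.329,"y":0.874,"z":-0.1,"jaw":1}]'|F;python3 -m jog '[{"rx":0,"ry":0,"rz":0,"x":0,"y":0,"z":0,"jaw":1},{"rx":0,"ry":0,"rz":0,"x":0,"y":0,"z":0,"jaw":1}]'|F; python3 plan2.py; python3 - <<'E'
from h import *
from workcell import env,optics
from plan import p,R
tip=p+R@np.array([-143,0,-18.9])
for n in("top","scene"):
    c=optics.read_camera(n); np.savez(f"pics/{n}4.npz",**c); print(n,"pred tip",proj(c,tip).round(1),"ring pred",proj(c,np.array([579.8,284.8,15])).round(1))
    hs=cv2.cvtColor(c["frame"],cv2.COLOR_BGR2HSV); m=cv2.inRange(hs,(0,90,80),(5,255,255))|cv2.inRange(hs,(170,90,80),(180,255,255))
    u,v=proj(c,tip).astype(int); ys,xs=np.where(m[v-20:v+20,u-20:u+20]); print("red",len(xs),xs.mean()+u-20 if len(xs) else 0,ys.mean()+v-20 if len(xs) else 0)
    q=optics.recognise("tip",n); print([(d["conf"],(np.array(d["at"])*[640,480]).round(1)) for d in q][:3])
E
```

```text
tcp_pos: [440.1, 316.1, 231.2]
wrist_force: [-0.5, 0.4, -1.6]
tcp_pos: [441.1, 315.5, 232.7]
wrist_force: [0.0, -0.2, -2.2]
t 18.1 tcp [441.1 315.5 232.7] target [440.3 316.4  91.1] shift [-0.005  0.006 -0.944] rot [-0.0001  0.0001  0.0023] deg [-0.01  0.01  0.28] q [ 0.48  0.37  1.47  0.    1.29 -0.86]
level rot [-0.000e+00  1.000e-04 -6.289e-01]
top pred tip [132.5 183.5] ring pred [167.2 207.9]
red 7 132.28571428571428 184.0
[(0.35, array([127.8, 197.1]))]
scene pred tip [482.3 189.2] ring pred [462.9 297.1]
red 8 482.875 188.875
[]
```

```bash
F(){ sed -n '2p;4p'; }; python3 -m jog '[{"rx":0,"ry":0,"rz":0.001,"x":-0.011,"y":0.007,"z":-0.06,"jaw":1},{"rx":0,"ry":0,"rz":0.001,"x":-0.011,"y":0.007,"z":-0.18,"jaw":1},{"rx":0,"ry":0,"rz":0.001,"x":-0.011,"y":0.007,"z":-0.33,"jaw":1},{"rx":0,"ry":0,"rz":0.001,"x":-0.011,"y":0.007,"z":-0.5,"jaw":1},{"rx":0,"ry":0,"rz":0.001,"x":-0.011,"y":0.007,"z":-0.67,"jaw":1},{"rx":0,"ry":0,"rz":0.001,"x":-0.011,"y":0.007,"z":-0.8,"jaw":1},{"rx":0,"ry":0,"rz":0.001,"x":-0.011,"y":0.007,"z":-0.9,"jaw":1},{"rx":0,"ry":0,"rz":0.001,"x":-0.011,"y":0.007,"z":-0.938,"jaw":1}]'|F;python3 -m jog '[{"rx":0,"ry":0,"rz":0,"x":0,"y":0,"z":0,"jaw":1},{"rx":0,"ry":0,"rz":0,"x":0,"y":0,"z":0,"jaw":1},{"rx":0,"ry":0,"rz":0,"x":0,"y":0,"z":0,"jaw":1}]'|F; python3 plan2.py 144; python3 - <<'E'
from h import *
from workcell import env,optics
import plan
ps=[];Rs=plan.R
tip=plan.p+plan.R@np.array([-144,0,-18.9]); print("tip model",tip.round(1))
im=[];rr=[]
for n in("top","scene"):
    c=optics.read_camera(n); np.savez(f"pics/{n}5.npz",**c); print(n,"pred tip",proj(c,tip).round(1))
    hs=cv2.cvtColor(c["frame"],cv2.COLOR_BGR2HSV); m=cv2.inRange(hs,(0,90,80),(5,255,255))|cv2.inRange(hs,(170,90,80),(180,255,255))
    u,v=proj(c,tip).astype(int); ys,xs=np.where(m[v-15:v+15,u-15:u+15]); 
    if len(xs): q=(xs.mean()+u-15,ys.mean()+v-15); print("red",len(xs),q); rr.append(ray(c,q))
    im.append(cv2.resize(c["frame"][v-40:v+40,u-40:u+40],(400,400),interpolation=cv2.INTER_CUBIC))
if len(rr)==2: print(tri(rr))
s,c=wristcam(env,optics); np.savez("pics/w7.npz",**c)
cv2.imwrite("pics/c5.png",np.hstack(im))
E
```

```text
tcp_pos: [437.5, 316.8, 89.6]
wrist_force: [-0.2, 1.0, -1.4]
tcp_pos: [439.1, 317.7, 92.5]
wrist_force: [0.2, 0.7, -0.6]
t 19.4 tcp [439.1 317.7  92.5] target [439.4 316.6  91.1] shift [ 0.001 -0.007 -0.01 ] rot [-0.0003  0.0006 -0.0003] deg [-0.04  0.07 -0.04] q [ 0.48  0.52  1.66  0.    0.96 -0.86]
level rot [ 1.000e-04  7.000e-04 -6.315e-01]
tip model [579.6 286.  111.6]
top pred tip [153.8 199.4]
red 6 (np.float64(153.5), np.float64(200.5))
scene pred tip [471.1 256.6]
red 8 (np.float64(471.5), np.float64(256.0))
(array([577.56303677, 286.91056522, 111.58458696]), [0.4, 0.4])
```

View pics/c5.png

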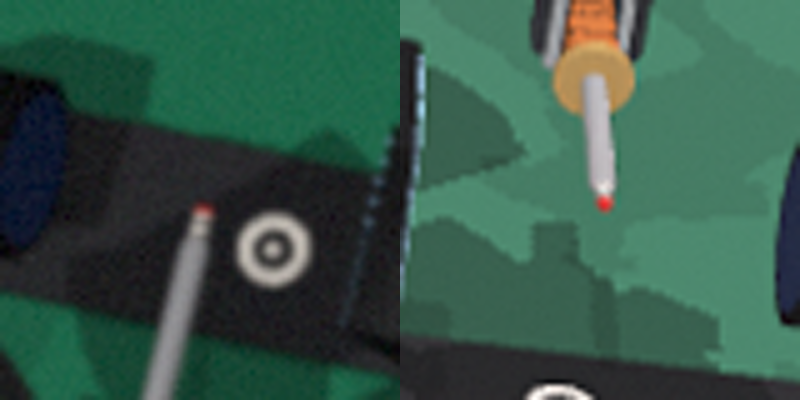

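The last view shows the tip above and beside the ring target, between lens and panel, rod intact and clear all round. A small final trim follows, then settle and hand in.

```bash
python3 -m jog '[{"rx":0,"ry":0,"rz":0,"x":0.003,"y":-0.008,"z":-0.01,"jaw":1},{"rx":0,"ry":0,"rz":0,"x":0.003,"y":-0.008,"z":-0.01,"jaw":1},{"rx":0,"ry":0,"rz":0,"x":0.003,"y":-0.008,"z":-0.01,"jaw":1},{"rx":0,"ry":0,"rz":0,"x":0.003,"y":-0.008,"z":-0.01,"jaw":1},{"rx":0,"ry":0,"rz":0,"x":0.003,"y":-0.008,"z":-0.01,"jaw":1},{"rx":0,"ry":0,"rz":0,"x":0.003,"y":-0.008,"z":-0.01,"jaw":1}]'; python3 plan2.py 144; python3 - <<'E'
from h import *
import plan
from workcell import env,optics
rr=[]; tip=plan.p+plan.R@np.array([-144,0,-18.9]); print(tip)
for n in("top","scene"):
    c=optics.read_camera(n); hs=cv2.cvtColor(c["frame"],cv2.COLOR_BGR2HSV); m=cv2.inRange(hs,(0,90,80),(5,255,255))|cv2.inRange(hs,(170,90,80),(180,255,255))
    u,v=proj(c,tip).astype(int); ys,xs=np.where(m[v-15:v+15,u-15:u+15]); rr.append(ray(c,(xs.mean()+u-15,ys.mean()+v-15)))
    if n=="top":
        for a in(60,100):
            q=proj(c,tip+plan.R[:,0]*(a-0)); r=int(round(q[1])); print(a,q.round(1),c["frame"][r,int(q[0])-7:int(q[0])+8].mean(1).astype(int))
print(tri(rr))
E
```

```text
time_s: 20.15
tcp_pos: [439.1, 316.2, 90.2]
tool_rot: [0.111, 0.994, -0.0, -0.0]
wrist_force: [-0.6, 0.1, -0.8]
finger_gap: 0.224
grip_force: 58.9
t 20.15 tcp [439.1 316.2  90.2] target [439.4 316.6  91.1] shift [0.002 0.003 0.006] rot [ 0.0001 -0.0001 -0.0003] deg [ 0.01 -0.02 -0.03] q [ 0.48  0.52  1.66  0.    0.95 -0.87]
level rot [-0.000e+00 -2.000e-04 -6.315e-01]
[579.59025386 284.50193284 109.01910722]
60 [147.1 230.3] [ 45  43  47  54  79 119 141 144 135 119  84  58  39  40  30]
100 [141.9 251. ] [ 65  72  80  87 103 116 118 117 113 108 105 106 102  96  90]
(array([577.9735137 , 285.57964827, 109.17387663]), [0.3, 0.3])
```

```bash
python3 -c "
from workcell import env
print(env.close_job())"
```

```text
the job is handed in; nothing more can be done
None
```

The job is handed in. The gauge went into the bore until its collar stopped at the mouth, under about 15 N, and was drawn out again. It is now held still with its tip within about 1 mm of the reader's focus point by my measurements, rod level and square to the line of sight, at about 20 s of the 64 s allowed. I could not read the plunger directly, but the tip's measured position fits the expected reading of about 12 mm.

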